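# Sort loose bearings, nuts and a bolt into the sample-marked trays

## Task

Clear the loose hardware off the bench into the three grey trays: each tray shows on the ledge behind it a fixed sample (a bearing, a nut or a bolt) of what belongs in it, whatever its size. Set both bearings and both nuts down flat on the floor of their trays, not one on another, and stand the bolt on its head in its tray. Leave the caliper and the wrench lying where they are.

Things in the scene. Friction and masses are not known exactly. Their poses are not given: they have to be found in the camera images.
- bearing_large: large ball bearing, a bright steel ring lying flat, outer diameter 62 mm, 19 mm high; origin at the centre of its underside, z up. Loose, 0.24 kg.
- bearing_little: small ball bearing, a bright steel ring lying flat, outer diameter 42 mm, 13 mm high; origin at the centre of its underside, z up. Loose, 0.09 kg.
- nut_large: large grey steel hex nut lying flat, 30 mm across flats, 35 mm across corners, 18 mm high; origin at the centre of its underside, z up; x points to a corner, y is square to a pair of flats. Loose, 0.08 kg.
- nut_little: small grey steel hex nut lying flat, 24 mm across flats, 28 mm across corners, 14 mm high; origin at the centre of its underside, z up; x points to a corner, y is square to a pair of flats. Loose, 0.02 kg.
- bolt: dark steel hex bolt standing upright on its head, 58 mm tall: head 20 mm across flats and 8 mm high, above it a round shank of 12 mm diameter up to the top; origin at the centre of its underside (bottom of the head), z up along the shank. Loose, 0.05 kg.
- tray_bearings: open grey tray fixed to the bench, outside 148 (x) x 134 mm (y), inside 140 x 126 mm, floor 4 mm thick, rim at 35 mm. Origin under its centre on the bench; x points away from the robot, z up. On an 18 mm high, 55 mm deep ledge behind its +x wall a sample is fixed: a small ball bearing (42 mm ring); all under 45 mm. The trays differ only in the sample.
- tray_nuts: open grey tray fixed to the bench, outside 148 (x) x 134 mm (y), inside 140 x 126 mm, floor 4 mm thick, rim at 35 mm. Origin under its centre on the bench; x points away from the robot, z up. On an 18 mm high, 55 mm deep ledge behind its +x wall a sample is fixed: a hex nut (28 mm); all under 45 mm. The trays differ only in the sample.
- tray_bolts: open grey tray fixed to the bench, outside 148 (x) x 134 mm (y), inside 140 x 126 mm, floor 4 mm thick, rim at 35 mm. Origin under its centre on the bench; x points away from the robot, z up. On an 18 mm high, 55 mm deep ledge behind its +x wall a sample is fixed: a hex bolt lying on its side across the ledge (48 mm long); all under 45 mm. The trays differ only in the sample.
- caliper: bystander: vernier caliper lying flat, 230 mm long (its y) by 86 mm over the jaws (its x), 10 mm high; origin at the centre of its outline on the bench. Loose.
- wrench: bystander: bright combination wrench lying flat, 175 mm long (its y), 29 mm wide, 10 mm high; origin at its middle on the bench. Loose.

How it is judged (in metres and radians):
At the end, for the whole second after the job is handed in: Each thing is in the tray with the sample of its kind: centre within 68 mm (tray x) and 61 mm (tray y) of the tray's centre, underside less than 10 mm above the tray's origin (floor: 4 mm), flat or, the bolt, upright on its head (tilt under 0.15 rad), at rest (under 0.02 m/s) (x of bearing_large in the frame of tray_bearings between -0.068 and 0.068 m and y of bearing_large in the frame of tray_bearings between -0.061 and 0.061 m and z of each of bearing_large, bearing_little in the frame of tray_bearings below 0.01 m and angle between each of bearing_large, bearing_little, nut_large, nut_little, bolt's own z axis and vertical below 0.15 rad and linear speed of each of bearing_large, bearing_little, nut_large, nut_little, bolt below 0.02 m/s and x of bearing_little in the frame of tray_bearings between -0.068 and 0.068 m and y of bearing_little in the frame of tray_bearings between -0.061 and 0.061 m and x of nut_large in the frame of tray_nuts between -0.068 and 0.068 m and y of nut_large in the frame of tray_nuts between -0.061 and 0.061 m and z of each of nut_large, nut_little in the frame of tray_nuts below 0.01 m and x of nut_little in the frame of tray_nuts between -0.068 and 0.068 m and y of nut_little in the frame of tray_nuts between -0.061 and 0.061 m and x of bolt in the frame of tray_bolts between -0.068 and 0.068 m and y of bolt in the frame of tray_bolts between -0.061 and 0.061 m and z of bolt in the frame of tray_bolts below 0.01 m); the robot touches nothing.
It fails at once if the caliper was moved by more than 30 mm (distance of caliper from where it was at the start of the episode above 0.03 m).
It fails at once if the wrench was moved by more than 30 mm (distance of wrench from where it was at the start of the episode above 0.03 m).
It also fails if it takes over 120 s, if anything falls off the work surface, if the arm or the gripper's body presses on something with over 40 N, if the wrist force passes 120 N, or if a joint passes its speed limit or range.

## Robot

A 7-joint arm with a two-finger parallel gripper is mounted at the origin on a cart in front of the work surface, level with it; the furniture and walls round the work are solid. World frame = base frame: x ahead of the robot, y to its left, z up, the work surface at z = 0. Lengths are in m, angles in degrees, forces in N, time in s.
With the tool pointing down it reaches from about 0.425 to 0.875 m from the base axis. Payload 4.7 kg.
Tool frame: the origin (TCP) lies between the finger pads; the fingertips stand 8 mm ahead of it and the grasp point (between the pads) lies 11 mm behind it (env.tip_extent is the distance from the TCP to the fingertips, in m); z points along the fingers, y is the line along which they close (so a half turn about z gives the same grasp; the last joint's range is limited). The gripper opens to 87 mm and grips with 3 to 60 N. Pads are 19 mm wide; open, the fingers measure 117 mm over their backs; the gripper's body (75 mm by 190 mm) begins 51 mm behind the grasp point.
Start: joints at [0.808, 18.392, -4.016, 83.108, 1.295, 78.541, -3.26], TCP at [0.65, -0, 0.231] pointing down, gripper open.
Joint ranges: [-163.93, 163.93], [-17.29, 119.83], [-79.2, 71.16], [3.27, 140.29], [-89.18, 269.18], [5.43, 117.66], [-154.24, 154.24]. Speed limits (degrees/s): [147.25, 147.25, 180, 180, 180, 180, 180].

## Interface

Orientations are given as [roll, pitch, yaw] about the fixed x, y, z axes, in that order (R = Rz(yaw) Ry(pitch) Rx(roll)).
In Python, from cell import sensors, vision, workorder, env gives the robot as it stands.
- The arm moves only by the tool drive_tool, never from a script. Its argument "moves" is a list of rows, each an object of numbers: "x", "y", "z": the shift along the tool's x, y, z in mm; "rx", "ry", "rz": the turn, a rotation vector about the tool's x, y, z in rad; "fingers": the closure, from -1 (fully open) to 1 (shut). In form: [{"x": .., "y": .., "z": .., "rx": .., "ry": .., "rz": .., "fingers": ..}, ...]. A call has 1 to 20 rows; each row is the pose to reach, as a shift and turn from the pose commanded when the call began, along the tool's axes at that moment; what a row does not reach only later rows make up. A row lasts 1/8 s, in which the tool goes at most 62.5 mm and 10.7 degrees, less where a joint would pass 70% of its speed; a pose out of reach is approached as far as the arm can. A call with a gripper value outside its range is refused whole. The fingers move at their own pace and stop on an object; "force" is the grip in N (left out, the last holds). Time passes only in rows, so rows that repeat a pose let the fingers close. It gives the time, the measured TCP pose, the force, the opening and the grip force at its end, in the units of the state.
- sensors.get_obs(): the state, without advancing time (a new reading comes with each control period).
- vision.read_camera(name): name is "scene" or "side" or "wrist"; returns a dict with "image" (420x560x3 uint8, red, green, blue), "fx", "fy", "cx", "cy" (pixels), "R" (3x3) and "t" (3): a world point X has camera coordinates R X + t. Camera axes: x right, y down, z forward; pixel columns grow to the right and rows downward; lengths in m; the calibration is good to about 2 mm. The wrist camera is an equidistant fisheye: a pixel r from the principal point sees the ray r / f radians off the axis. A picture is of the moment at which its call begins. There is no depth.
- workorder.sign_off(): hands the job in; it is judged then, once.
The state is a dict: "time_s": time; "qpos": joint angles; "joint_velocities": joint speeds; "effort": joint torques, N m; "tool_pos": TCP position; "tool_rot": TCP orientation; "force": force on the tool from outside, world axes, zero at the start; "wrist_torque": the same for the moment, N m; "grip_width": finger opening in m; "grasp_force": force on a finger pad.
Only numpy, scipy, OpenCV 4.12 (cv2) and the standard library are available. Lean on these libraries where they do the work, as an engineer would, in place of code of your own. Each camera call takes 0.05 s, during which the arm holds its last target. There are 200 camera calls.

## Working session

There is one attempt and no reset: what is moved stays moved. The work goes in short steps, Python scripts to look and compute and a tool call to move; the robot and the scene stay as the last step left them, time stands still between calls to the robot, and variables do not carry over. Pictures are saved under pics/ and viewed, at most 14 in all, crops included, and the job is handed in when it is done.

Besides the shell and the picture viewer there is one more tool, called as a command line: name --argument value ..., lists and objects as JSON in quotes. drive_tool: Moves the arm, as the interface text tells. Its arguments: {"type":"object","properties":{"moves":{"type":"array"},"force":{"type":"number"}},"required":["moves"]}

```bash
mkdir -p pics; ls
python3 - <<'E'
from cell import sensors, vision, workorder, env
import cv2,pickle
print(sensors.get_obs())
d={}
for n in("scene","side","wrist"):
    c=vision.read_camera(n); d[n]=c
    cv2.imwrite(f"pics/{n}0.png",c["image"][:,:,::-1]); print(n,c["fx"],c["cx"],c["cy"],c["R"],c["t"])
pickle.dump(d,open("d0.pkl","wb"))
E
```

```text
pics
{'time_s': 0.0, 'qpos': array([ 0.80751384, 18.43960601, -4.01478329, 83.17379594,  1.29558441,
       78.54054766, -3.26043599]), 'joint_velocities': array([ 0.04149642,  0.03698761, -0.0371396 ,  0.00383472,  0.0916325 ,
       -0.01333715, -0.12387394]), 'effort': array([-2.58547143e-04, -4.91284704e+01, -4.03903294e-01, -3.12526345e+01,
       -6.40594075e-02,  4.37659642e-02,  1.61017233e-04]), 'tool_pos': array([ 6.49471348e-01, -5.76976294e-05,  2.29464895e-01]), 'tool_rot': array([-1.79891321e+02,  6.49314598e-03,  9.00011881e+01]), 'force': array([ 0.00574066,  0.51830107, -0.15408467]), 'wrist_torque': array([-0.0066524 , -0.0530937 ,  0.03874935]), 'grasp_force': 0.0, 'grip_width': 0.08664805909350128}
scene 415.6882596397993 275.3108366596753 208.15854122829163 [[ 0.78866914 -0.61463969 -0.01480017]
 [-0.38962233 -0.48102899 -0.78536969]
 [ 0.47560007  0.62516331 -0.61885007]] [-0.483335    0.15501038  0.99287554]
side 486.348506074446 276.7531817792723 201.76759158102482 [[-0.6370549  -0.77078501  0.00717823]
 [-0.67549549  0.55376372 -0.48687945]
 [ 0.37130433 -0.3150178  -0.87343968]] [0.20643837 0.41830491 1.20137316]
wrist 325.19226210127806 281.23832200565073 209.96455738948666 [[ 0.99999754  0.00145153 -0.00167807]
 [ 0.00181208 -0.97072732  0.24017742]
 [-0.00128033 -0.24017987 -0.97072756]] [-0.64903135 -0.0310954   0.38943279]
```

View pics/scene0.png

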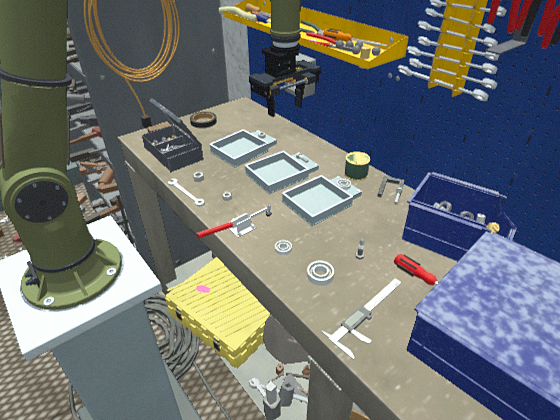

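View pics/side0.png

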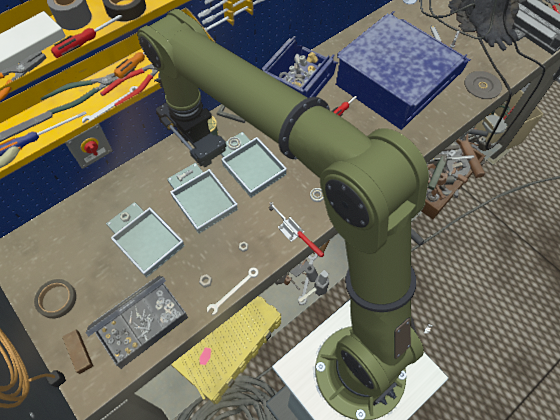

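View pics/wrist0.png

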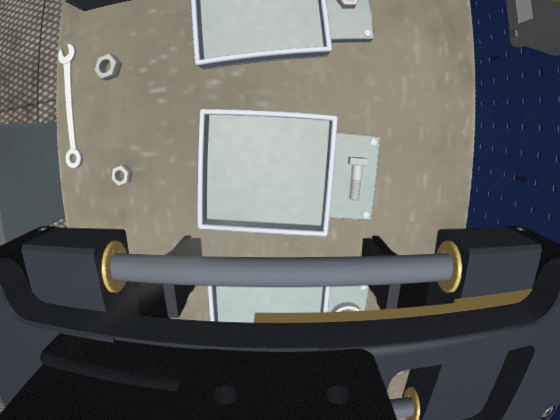

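The scene view shows the trays running from nuts (far left, nut sample at 262,133) through bolts (centre) to bearings (right, ring sample at 344,184). Loose parts:
- nuts at (198,176) and (227,196)
- bearings at (283,247) and (320,271)
- bolt at (360,250)
- caliper at (360,315)
- wrench at (185,190)

The wrist view shows the nuts at (107,66) and (121,175), and the wrench at x≈70.

```bash
cat > h.py <<'E'
import numpy as np, cv2, pickle
def ray(c,n,p):
    p=np.asarray(p,float)
    u=np.array([(p[0]-c["cx"])/c["fx"],(p[1]-c["cy"])/c["fy"]])
    if n=="wrist":
        r=np.linalg.norm(u); d=np.append(u*np.sinc(r/np.pi)/1.0,np.cos(r))
    else: d=np.append(u,1.)
    R=np.array(c["R"]); return -R.T@c["t"], R.T@d/np.linalg.norm(d)
def plane(c,n,p,z):
    o,d=ray(c,n,p); return o+d*(z-o[2])/d[2]
def tri(*rs):
    A=sum(np.eye(3)-np.outer(d,d) for o,d in rs); b=sum((np.eye(3)-np.outer(d,d))@o for o,d in rs)
    return np.linalg.solve(A,b)
def blob(c,roi,smax=40,vmin=0,vmax=256,pick=None):
    x0,y0,x1,y1=roi
    h=cv2.cvtColor(c["image"],cv2.COLOR_RGB2HSV)[y0:y1,x0:x1]
    m=((h[...,1]<smax)&(h[...,2]>=vmin)&(h[...,2]<vmax)).astype(np.uint8)
    cs,_=cv2.findContours(m,cv2.RETR_EXTERNAL,cv2.CHAIN_APPROX_NONE)
    k=max(cs,key=cv2.contourArea)+np.array([x0,y0])
    return k,np.array(cv2.minEnclosingCircle(k)[0]),cv2.contourArea(k)
E
python3 - <<'E'
from h import *
d=pickle.load(open("d0.pkl","rb"))
s,w=d["scene"],d["wrist"]
for nm,c,p in [("bgS",s,(300,250)),("bearS",s,(320,262)),("nutS",s,(198,173)),("bgW",w,(120,120)),("nutW",w,(121,166)),("boltS",s,(361,243)),("wrench",w,(70,110)),("rim",w,(260,112)),("floor",w,(260,160))]:
    print(nm,cv2.cvtColor(c["image"],cv2.COLOR_RGB2HSV)[p[1],p[0]])
# tray corners, wrist: middle, and bolts
for p in [(201,110),(337,117),(328,234),(198,229),(195,66),(330,54)]: print("rim",p,plane(w,"wrist",p,.035).round(3))
for p,z in [((198,176),.015),((227,196),.012),((283,246),.013),((320,270),.019),((360,240),.058),((360,258),.0),((265,209),.02),((200,236),0.01),((245,215),0.01),((400,262),.01),((430,282),.01),((397,283),.0),((330,335),.0),((350,352),0),((375,198),0),((355,175),.04)]: print(p,plane(s,"scene",p,z).round(3))
for p,z in [((107,66),.018),((121,175),.014),((67,47),0),((73,165),0)]: print("w",p,plane(w,"wrist",p,z).round(3))
m=np.hstack([cv2.resize(s["image"][150:300,180:330],(450,450),interpolation=cv2.INTER_CUBIC),cv2.resize(s["image"][225:375,315:430],(345,450),interpolation=cv2.INTER_CUBIC)])
cv2.imwrite("pics/crop1.png",m[:,:,::-1])
E
```

```text
bgS [ 23  47 173]
bearS [101  21 207]
nutS [ 93  20 115]
bgW [ 22  46 144]
nutW [ 39   9 198]
boltS [  0   0 111]
wrench [ 17   9 246]
rim [107   8 235]
floor [ 77   9 205]
rim (201, 110) [0.562 0.089 0.035]
rim (337, 117) [0.709 0.08  0.035]
rim (328, 234) [ 0.702 -0.05   0.035]
rim (198, 229) [ 0.553 -0.045  0.035]
rim (195, 66) [0.555 0.139 0.035]
rim (330, 54) [0.701 0.15  0.035]
(198, 176) [0.431 0.155 0.015]
(227, 196) [0.446 0.014 0.012]
(283, 246) [ 0.441 -0.252  0.013]
(320, 270) [ 0.453 -0.374  0.019]
(360, 240) [ 0.566 -0.388  0.058]
(360, 258) [ 0.57  -0.393  0.   ]
(265, 209) [ 0.49  -0.112  0.02 ]
(200, 236) [ 0.299 -0.086  0.01 ]
(245, 215) [ 0.439 -0.088  0.01 ]
(400, 262) [ 0.626 -0.468  0.01 ]
(430, 282) [ 0.628 -0.55   0.01 ]
(397, 283) [ 0.576 -0.501  0.   ]
(330, 335) [ 0.36  -0.506  0.   ]
(350, 352) [ 0.363 -0.559  0.   ]
(375, 198) [ 0.784 -0.252  0.   ]
(355, 175) [ 0.78  -0.171  0.04 ]
w (107, 66) [0.434 0.156 0.018]
w (121, 175) [0.449 0.017 0.014]
w (67, 47) [0.353 0.2   0.   ]
w (73, 165) [0.363 0.032 0.   ]
```

View pics/crop1.png

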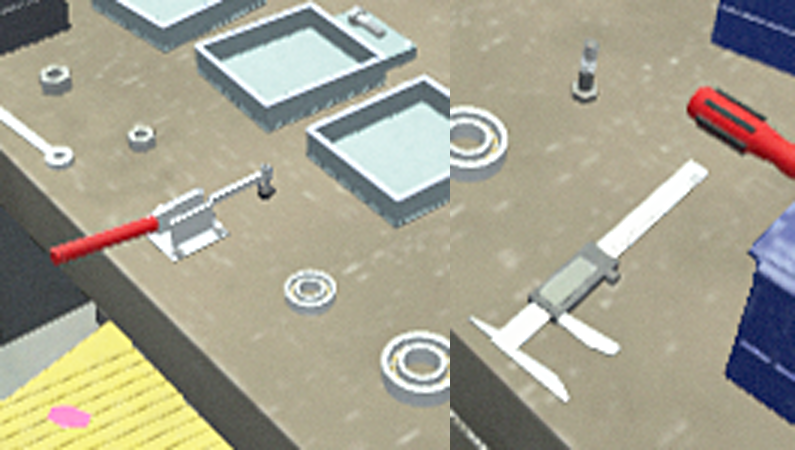

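The crop shows a toggle clamp at about (0.44..0.49, -0.1) as a solid obstacle. It also shows the nuts, the bearings and the upright bolt. Next I'll move the wrist camera for a second, closer view of the nuts.

drive_tool --moves '[{"x": -15, "y": -50}, {"x": -30, "y": -100}, {"x": -50, "y": -150}, {"x": -60, "y": -170}, {"x": -60, "y": -170}, {"x": -60, "y": -170}]' --force 25

```text
invalid input at $.moves[0]: expected keys x, y, z, rx, ry, rz, fingers
```

Run:
```python
from h import *
from cell import sensors, vision
o=sensors.get_obs(); print(o["tool_pos"],o["tool_rot"],o["qpos"].round(1))
c=vision.read_camera("wrist"); pickle.dump(c,open("w1.pkl","wb")); cv2.imwrite("pics/w1.png",c["image"][:,:,::-1])
```

```text
[ 6.49590065e-01 -4.29681352e-05  2.29738255e-01] [-1.79917531e+02  5.05001614e-03  9.00017770e+01] [ 0.8 18.4 -4.  83.2  1.3 78.5 -3.3]
```

View pics/w1.png

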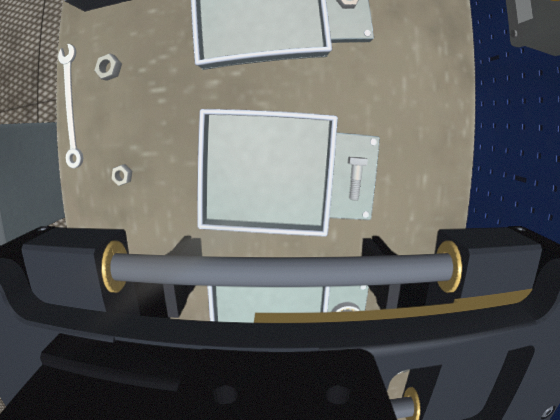

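The move was refused because every row needs all seven keys, so this picture is the same view as before. I'll resend the move with complete rows.

drive_tool --moves '[{"x": -15, "y": -50, "z": 0, "rx": 0, "ry": 0, "rz": 0, "fingers": -1}, {"x": -30, "y": -100, "z": 0, "rx": 0, "ry": 0, "rz": 0, "fingers": -1}, {"x": -50, "y": -150, "z": 0, "rx": 0, "ry": 0, "rz": 0, "fingers": -1}, {"x": -60, "y": -170, "z": 0, "rx": 0, "ry": 0, "rz": 0, "fingers": -1}, {"x": -60, "y": -170, "z": 0, "rx": 0, "ry": 0, "rz": 0, "fingers": -1}, {"x": -60, "y": -170, "z": 0, "rx": 0, "ry": 0, "rz": 0, "fingers": -1}]' --force 25

```text
time_s: 0.95
tool_pos: [0.4808, -0.0594, 0.2307]
tool_rot: [179.9, -0.0, 90.0]
force: [0.6, 0.2, -0.5]
grip_width: 0.0872
grasp_force: 0.0
```

```bash
cat >> h.py <<'E'
def proj(c,n,X):
    v=np.array(c["R"])@X+c["t"]
    if n=="wrist":
        th=np.arctan2(np.hypot(v[0],v[1]),v[2]); u=v[:2]/np.hypot(v[0],v[1])*th
    else: u=v[:2]/v[2]
    return np.array([u[0]*c["fx"]+c["cx"],u[1]*c["fy"]+c["cy"]])
def around(c,n,X,r):
    p=proj(c,n,np.array(X)).astype(int); H,W=c["image"].shape[:2]
    return max(p[0]-r,0),max(p[1]-r,0),min(p[0]+r,W),min(p[1]+r,H)
E
python3 - <<'E'
from h import *
from cell import vision
w=vision.read_camera("wrist"); s=vision.read_camera("scene"); d=pickle.load(open("d0.pkl","rb")); w0=d["wrist"]
pickle.dump((w,s),open("w1.pkl","wb")); cv2.imwrite("pics/w1b.png",w["image"][:,:,::-1])
for nm,X,z in [("nut_large",(.433,.156,.01),.018),("nut_little",(.448,.016,.008),.014)]:
    P=[]
    for c,r in((w0,22),(w,40)):
        k,ctr,a=blob(c,around(c,"wrist",X,r),30)
        m=cv2.moments(k); p=(m["m10"]/m["m00"],m["m01"]/m["m00"]); P.append(ray(c,"wrist",p))
        g=np.array([plane(c,"wrist",q[0],z)[:2] for q in k])*1000
        print(nm,np.round(p,1),a,"plane",plane(c,"wrist",p,z/2).round(4),"span",np.ptp(g,0).round(1),cv2.minAreaRect(g.astype(np.float32)))
    print("TRI",tri(*P).round(4))
E
```

```text
nut_large [107.6  66.7] 508.0 plane [0.4299 0.1571 0.009 ] span [40.3 34.9] ((434.96868896484375, 155.18157958984375), (34.35152053833008, 38.6329345703125), 69.78273010253906)
nut_large [238.7   9. ] 471.5 plane [0.4305 0.1548 0.009 ] span [33.7 28.3] ((430.9798278808594, 149.44541931152344), (27.592376708984375, 33.864707946777344), 86.71864318847656)
TRI [0.43   0.1562 0.0082]
nut_little [121.4 174.4] 316.5 plane [0.4458 0.0171 0.007 ] span [31.7 26.4] ((449.3767395019531, 17.846378326416016), (32.593563079833984, 24.56053352355957), 16.101991653442383)
nut_little [251.1 120.6] 380.0 plane [0.446  0.0174 0.007 ] span [26.2 26.4] ((446.44989013671875, 17.312620162963867), (24.914169311523438, 26.835350036621094), 44.334877014160156)
TRI [0.4461 0.0173 0.0077]
```

View pics/w1b.png

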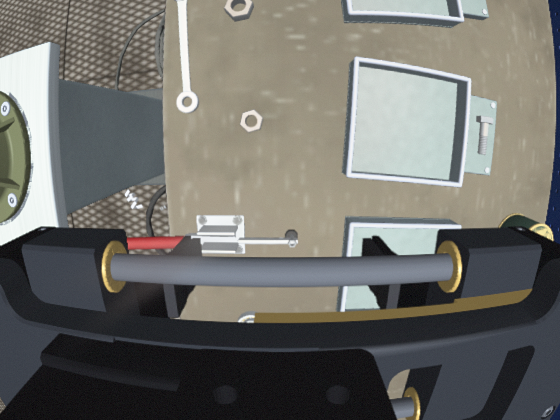

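The view shows the small nut at (251,120), the large nut at (238,9) and the wrench end at (187,101). The clamp lies around (220..290, 240). I'll confirm the hex angles in a quick calculation.

Run:
```python
from h import *
w,s=pickle.load(open("w1.pkl","rb")); w0=pickle.load(open("d0.pkl","rb"))["wrist"]
for nm,X,z,f in [("nut_large",(.430,.156,.01),.018,30),("nut_little",(.446,.017,.008),.014,24)]:
    for c,r in((w0,22),(w,30)):
        k,_,a=blob(c,around(c,"wrist",X,r),30)
        g=cv2.convexHull(np.array([plane(c,"wrist",q[0],z/2)[:2]*1000 for q in k]).astype(np.float32))[:,0]
        # caliper widths: width of the hull per direction, 3-fold sum
        W=[sum(np.ptp(g@[np.cos(np.radians(a+60*j)),np.sin(np.radians(a+60*j))]) for j in range(3)) for a in range(60)]
        i=int(np.argmin(W)); print(nm,"flat normal",i,i-60,W[i]/3,max(W)/3)
```

```text
nut_large flat normal 40 -20 36.32466114804577 39.16842716559262
nut_large flat normal 37 -23 32.27042266540759 34.33979081223269
nut_little flat normal 46 -14 27.96288307364401 30.651942314543618
nut_little flat normal 46 -14 25.34523044111857 27.754367901645157
```

drive_tool --moves '[{"x": 40, "y": -17, "z": 20, "rx": 0, "ry": 0, "rz": 0.13, "fingers": -0.3}, {"x": 77, "y": -34, "z": 60, "rx": 0, "ry": 0, "rz": 0.26, "fingers": -0.3}, {"x": 77, "y": -34, "z": 110, "rx": 0, "ry": 0, "rz": 0.26, "fingers": -0.3}, {"x": 77, "y": -34, "z": 150, "rx": 0, "ry": 0, "rz": 0.26, "fingers": -0.3}, {"x": 77, "y": -34, "z": 170, "rx": 0, "ry": 0, "rz": 0.26, "fingers": -0.3}, {"x": 77, "y": -34, "z": 170, "rx": 0, "ry": 0, "rz": 0.26, "fingers": -0.3}]' --force 25

```text
time_s: 1.8
tool_pos: [0.4449, 0.0175, 0.0588]
tool_rot: [-179.8, 0.1, 75.2]
force: [-0.1, 0.1, 0.2]
grip_width: 0.0567
grasp_force: 0.0
```

drive_tool --moves '[{"x": 0, "y": 1, "z": 30, "rx": 0, "ry": 0, "rz": 0, "fingers": -0.3}, {"x": 0, "y": 1, "z": 47, "rx": 0, "ry": 0, "rz": 0, "fingers": -0.3}, {"x": 0, "y": 1, "z": 47, "rx": 0, "ry": 0, "rz": 0, "fingers": -0.3}, {"x": 0, "y": 1, "z": 47, "rx": 0, "ry": 0, "rz": 0, "fingers": 1}, {"x": 0, "y": 1, "z": 47, "rx": 0, "ry": 0, "rz": 0, "fingers": 1}, {"x": 0, "y": 1, "z": 47, "rx": 0, "ry": 0, "rz": 0, "fingers": 1}, {"x": 0, "y": 1, "z": 47, "rx": 0, "ry": 0, "rz": 0, "fingers": 1}, {"x": 0, "y": 1, "z": 47, "rx": 0, "ry": 0, "rz": 0, "fingers": 1}, {"x": 0, "y": 1, "z": 47, "rx": 0, "ry": 0, "rz": 0, "fingers": 1}]' --force 20

```text
time_s: 2.92
tool_pos: [0.4472, 0.0167, 0.0139]
tool_rot: [180.0, -0.0, 75.1]
force: [-0.8, 0.4, 2.9]
grip_width: 0.0233
grasp_force: 20.0
```

drive_tool --moves '[{"x": 0, "y": 0, "z": -30, "rx": 0, "ry": 0, "rz": 0, "fingers": 1}, {"x": 0, "y": 0, "z": -80, "rx": 0, "ry": 0, "rz": 0, "fingers": 1}, {"x": 30, "y": 30, "z": -130, "rx": 0, "ry": 0, "rz": -0.13, "fingers": 1}, {"x": 60, "y": 65, "z": -160, "rx": 0, "ry": 0, "rz": -0.26, "fingers": 1}, {"x": 90, "y": 100, "z": -180, "rx": 0, "ry": 0, "rz": -0.26, "fingers": 1}, {"x": 120, "y": 127, "z": -180, "rx": 0, "ry": 0, "rz": -0.26, "fingers": 1}, {"x": 120, "y": 127, "z": -180, "rx": 0, "ry": 0, "rz": -0.26, "fingers": 1}, {"x": 120, "y": 127, "z": -180, "rx": 0, "ry": 0, "rz": -0.26, "fingers": 1}]'

```text
time_s: 3.92
tool_pos: [0.5997, 0.0995, 0.1926]
tool_rot: [-179.9, 0.0, 90.0]
force: [-0.1, -1.1, -0.5]
grip_width: 0.0238
grasp_force: 20.0
```

Run:
```python
from h import *
from cell import vision,sensors
o=sensors.get_obs(); print(o["tool_pos"],o["tool_rot"],o["grip_width"],o["grasp_force"],o["qpos"].round(0))
w=vision.read_camera("wrist"); pickle.dump(w,open("w2.pkl","wb")); cv2.imwrite("pics/w2.png",w["image"][:,:,::-1])
```

```text
[0.59969564 0.0994868  0.19261921] [-1.79881242e+02  4.71716078e-02  8.99971245e+01] 0.02377838669928165 19.999924774201645 [ -3.  15. -11.  92.   3.  73. -14.]
```

View pics/w2.png

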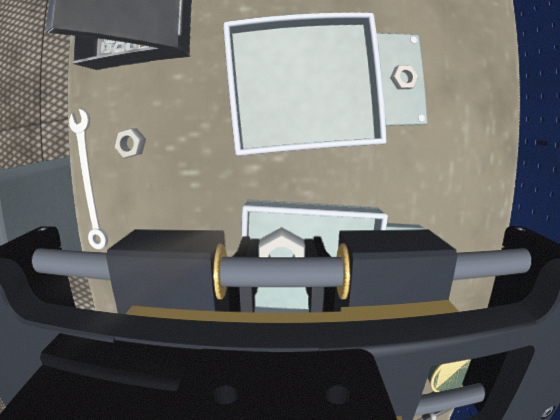

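The nut tray is fully visible, with rim corners at (225,22), (374,13), (385,141) and (238,153). The large nut is at (129,143) and the small nut is held at (283,240).

Run:
```python
from h import *
w=pickle.load(open("w2.pkl","rb")); w0=pickle.load(open("d0.pkl","rb"))["wrist"]; w1=pickle.load(open("w1.pkl","rb"))[0]
P=np.array([plane(w,"wrist",p,.035) for p in [(225,22),(374,13),(385,141),(238,153)]]); print(P.round(3),P.mean(0).round(4),np.degrees(np.arctan2(*(P[2]-P[3])[1::-1])))
print("rim corner tri",tri(ray(w,"wrist",(238,153)),ray(w0,"wrist",(195,66))).round(4),tri(ray(w,"wrist",(385,141)),ray(w0,"wrist",(330,54))).round(4))
B=np.array([plane(w0,"wrist",p,.035) for p in [(201,110),(337,117),(328,234),(198,229)]]); print("bolt tray",B.mean(0).round(4))
k,_,a=blob(w,around(w,"wrist",(.43,.156,.01),32),30); m=cv2.moments(k); p=(m["m10"]/m["m00"],m["m01"]/m["m00"])
print(p,plane(w,"wrist",p,.009).round(4))
g=cv2.convexHull(np.array([plane(w,"wrist",q[0],.009)[:2]*1000 for q in k]).astype(np.float32))[:,0]
W=[sum(np.ptp(g@[np.cos(np.radians(a+60*j)),np.sin(np.radians(a+60*j))]) for j in range(3)) for a in range(60)]
print(np.argmin(W),min(W)/3,max(W)/3,cv2.minAreaRect(g))
k2,_,_=blob(w0,around(w0,"wrist",(.43,.156,.01),22),30);m=cv2.moments(k2);print("TRI",tri(ray(w,"wrist",p),ray(w0,"wrist",(m["m10"]/m["m00"],m["m01"]/m["m00"]))).round(4))
```

```text
[[0.544 0.274 0.035]
 [0.691 0.288 0.035]
 [0.702 0.157 0.035]
 [0.558 0.143 0.035]] [0.6237 0.2155 0.035 ] 5.45916272145031
rim corner tri [0.5546 0.1414 0.0262] [0.7052 0.1552 0.0185]
bolt tray [0.6316 0.0186 0.035 ]
(129.70426065162906, 142.45388471177944) [0.4303 0.1571 0.009 ]
40 34.69843579851996 38.25872126731209 ((430.04052734375, 157.3054962158203), (40.19254684448242, 31.403242111206055), 9.576963424682617)
TRI [0.4303 0.1571 0.0093]
```

drive_tool --moves '[{"x": 50, "y": 7, "z": 0, "rx": 0, "ry": 0, "rz": 0, "fingers": 1}, {"x": 100, "y": 14, "z": 30, "rx": 0, "ry": 0, "rz": 0, "fingers": 1}, {"x": 145, "y": 20, "z": 80, "rx": 0, "ry": 0, "rz": 0, "fingers": 1}, {"x": 145, "y": 20, "z": 130, "rx": 0, "ry": 0, "rz": 0, "fingers": 1}, {"x": 145, "y": 20, "z": 160, "rx": 0, "ry": 0, "rz": 0, "fingers": 1}, {"x": 145, "y": 20, "z": 170, "rx": 0, "ry": 0, "rz": 0, "fingers": 1}, {"x": 145, "y": 20, "z": 174, "rx": 0, "ry": 0, "rz": 0, "fingers": 1}, {"x": 145, "y": 20, "z": 174, "rx": 0, "ry": 0, "rz": 0, "fingers": 1}]'

```text
time_s: 4.97
tool_pos: [0.6216, 0.245, 0.0212]
tool_rot: [179.9, -0.0, 90.0]
force: [0.3, -0.3, 0.6]
grip_width: 0.0234
grasp_force: 20.0
```

drive_tool --moves '[{"x": 0, "y": 0, "z": 3, "rx": 0, "ry": 0, "rz": 0, "fingers": 1}, {"x": 0, "y": 0, "z": 3, "rx": 0, "ry": 0, "rz": 0, "fingers": 1}, {"x": 0, "y": 0, "z": 3, "rx": 0, "ry": 0, "rz": 0, "fingers": -0.1}, {"x": 0, "y": 0, "z": 3, "rx": 0, "ry": 0, "rz": 0, "fingers": -0.1}, {"x": 0, "y": 0, "z": 3, "rx": 0, "ry": 0, "rz": 0, "fingers": -0.1}, {"x": 0, "y": 0, "z": -40, "rx": 0, "ry": 0, "rz": 0, "fingers": -0.1}, {"x": 0, "y": 0, "z": -100, "rx": 0, "ry": 0, "rz": 0, "fingers": -0.3}, {"x": -20, "y": -50, "z": -120, "rx": 0, "ry": 0, "rz": 0.1, "fingers": -0.4}, {"x": -40, "y": -100, "z": -120, "rx": 0, "ry": 0, "rz": 0.2, "fingers": -0.4}, {"x": -65, "y": -150, "z": -110, "rx": 0, "ry": 0, "rz": 0.35, "fingers": -0.4}, {"x": -88, "y": -190, "z": -80, "rx": 0, "ry": 0, "rz": 0.35, "fingers": -0.4}, {"x": -88, "y": -190, "z": -40, "rx": 0, "ry": 0, "rz": 0.35, "fingers": -0.4}, {"x": -88, "y": -190, "z": -40, "rx": 0, "ry": 0, "rz": 0.35, "fingers": -0.4}, {"x": -88, "y": -190, "z": -40, "rx": 0, "ry": 0, "rz": 0.35, "fingers": -0.4}]'

```text
time_s: 6.72
tool_pos: [0.4318, 0.1577, 0.0608]
tool_rot: [179.9, -0.1, 70.0]
force: [-0.6, -0.5, 0.3]
grip_width: 0.0609
grasp_force: 0.0
```

drive_tool --moves '[{"x": 0, "y": -1, "z": 30, "rx": 0, "ry": 0, "rz": 0, "fingers": -0.3}, {"x": 0, "y": -1, "z": 47, "rx": 0, "ry": 0, "rz": 0, "fingers": -0.3}, {"x": 0, "y": -1, "z": 47, "rx": 0, "ry": 0, "rz": 0, "fingers": -0.3}, {"x": 0, "y": -1, "z": 47, "rx": 0, "ry": 0, "rz": 0, "fingers": 1}, {"x": 0, "y": -1, "z": 47, "rx": 0, "ry": 0, "rz": 0, "fingers": 1}, {"x": 0, "y": -1, "z": 47, "rx": 0, "ry": 0, "rz": 0, "fingers": 1}, {"x": 0, "y": -1, "z": 47, "rx": 0, "ry": 0, "rz": 0, "fingers": 1}, {"x": 0, "y": -1, "z": 47, "rx": 0, "ry": 0, "rz": 0, "fingers": 1}]' --force 30

```text
time_s: 7.72
tool_pos: [0.4301, 0.1575, 0.0131]
tool_rot: [179.9, -0.0, 69.9]
force: [-0.5, -0.1, 4.5]
grip_width: 0.0298
grasp_force: 30.0
```

drive_tool --moves '[{"x": 0, "y": 0, "z": -40, "rx": 0, "ry": 0, "rz": 0, "fingers": 1}, {"x": 0, "y": 0, "z": -90, "rx": 0, "ry": 0, "rz": 0, "fingers": 1}, {"x": 30, "y": 50, "z": -120, "rx": 0, "ry": 0, "rz": -0.12, "fingers": 1}, {"x": 60, "y": 100, "z": -120, "rx": 0, "ry": 0, "rz": -0.24, "fingers": 1}, {"x": 91, "y": 145, "z": -120, "rx": 0, "ry": 0, "rz": -0.35, "fingers": 1}, {"x": 91, "y": 169, "z": -90, "rx": 0, "ry": 0, "rz": -0.35, "fingers": 1}, {"x": 91, "y": 169, "z": -40, "rx": 0, "ry": 0, "rz": -0.35, "fingers": 1}, {"x": 91, "y": 169, "z": -10, "rx": 0, "ry": 0, "rz": -0.35, "fingers": 1}, {"x": 91, "y": 169, "z": -5, "rx": 0, "ry": 0, "rz": -0.35, "fingers": 1}, {"x": 91, "y": 169, "z": -5, "rx": 0, "ry": 0, "rz": -0.35, "fingers": 1}, {"x": 91, "y": 169, "z": -5, "rx": 0, "ry": 0, "rz": -0.35, "fingers": 1}]'

```text
time_s: 9.1
tool_pos: [0.6197, 0.185, 0.0177]
tool_rot: [180.0, -0.0, 90.0]
force: [-0.0, -0.3, -0.1]
grip_width: 0.0296
grasp_force: 30.0
```

drive_tool --moves '[{"x": 0, "y": 0, "z": 0, "rx": 0, "ry": 0, "rz": 0, "fingers": 0.0}, {"x": 0, "y": 0, "z": 0, "rx": 0, "ry": 0, "rz": 0, "fingers": -0.1}, {"x": 0, "y": 0, "z": 0, "rx": 0, "ry": 0, "rz": 0, "fingers": -0.1}, {"x": 0, "y": 0, "z": -40, "rx": 0, "ry": 0, "rz": 0, "fingers": -0.1}, {"x": 0, "y": 0, "z": -100, "rx": 0, "ry": 0, "rz": 0, "fingers": -0.3}, {"x": -30, "y": 0, "z": -160, "rx": 0, "ry": 0, "rz": 0, "fingers": -1}, {"x": -80, "y": -10, "z": -200, "rx": 0, "ry": 0, "rz": 0, "fingers": -1}, {"x": -140, "y": -20, "z": -222, "rx": 0, "ry": 0, "rz": 0, "fingers": -1}, {"x": -200, "y": -40, "z": -222, "rx": 0, "ry": 0, "rz": 0, "fingers": -1}, {"x": -260, "y": -60, "z": -222, "rx": 0, "ry": 0, "rz": 0, "fingers": -1}, {"x": -320, "y": -80, "z": -222, "rx": 0, "ry": 0, "rz": 0, "fingers": -1}, {"x": -380, "y": -90, "z": -222, "rx": 0, "ry": 0, "rz": 0, "fingers": -1}, {"x": -440, "y": -100, "z": -222, "rx": 0, "ry": 0, "rz": 0, "fingers": -1}, {"x": -500, "y": -110, "z": -222, "rx": 0, "ry": 0, "rz": 0, "fingers": -1}, {"x": -560, "y": -120, "z": -222, "rx": 0, "ry": 0, "rz": 0, "fingers": -1}, {"x": -620, "y": -120, "z": -222, "rx": 0, "ry": 0, "rz": 0, "fingers": -1}, {"x": -620, "y": -120, "z": -222, "rx": 0, "ry": 0, "rz": 0, "fingers": -1}, {"x": -620, "y": -120, "z": -222, "rx": 0, "ry": 0, "rz": 0, "fingers": -1}]'

```text
time_s: 11.35
tool_pos: [0.4998, -0.4344, 0.2392]
tool_rot: [-180.0, -0.1, 90.0]
force: [0.0, 0.1, 0.5]
grip_width: 0.0871
grasp_force: 0.0
```

Run:
```python
from h import *
from cell import vision,sensors
o=sensors.get_obs(); print(o["tool_pos"],o["tool_rot"],o["qpos"].round(0))
w=vision.read_camera("wrist"); s=vision.read_camera("scene"); pickle.dump((w,s),open("w3.pkl","wb")); cv2.imwrite("pics/w3.png",w["image"][:,:,::-1])
```

```text
[ 0.49981498 -0.43444112  0.23918838] [-1.79998415e+02 -7.06080171e-02  9.00036134e+01] [31. 20. 10. 81. -4. 80. 41.]
```

View pics/w3.png

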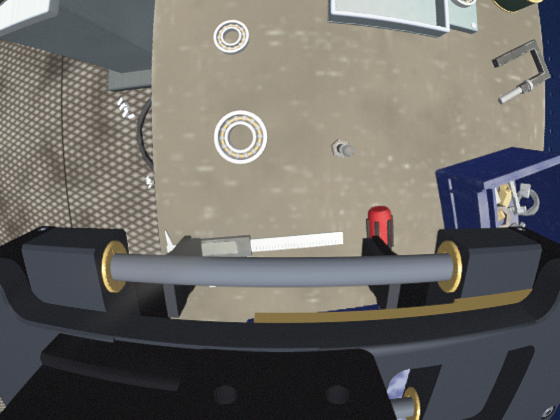

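Both bearings are visible at (232,36) and (240,136), and the bolt at (342,149). The caliper lies along y≈245, the screwdriver at (380,225) and the blue bin at (490,190).

Run:
```python
from h import *
w,_=pickle.load(open("w3.pkl","rb")); s=pickle.load(open("d0.pkl","rb"))["scene"]
for nm,X,z in [("bl",(.453,-.374,.01),.019),("bs",(.441,-.252,.007),.013),("bolt",(.568,-.390,.0),.058)]:
    R=[]
    for c,n,r in((w,"wrist",{"bl":32,"bs":24,"bolt":22}[nm]),(s,"scene",{"bl":18,"bs":13,"bolt":18}[nm])):
        k,_,a=blob(c,around(c,n,X,r),33 if nm!="bolt" else 25)
        e=cv2.fitEllipse(k); R.append(ray(c,n,e[0])); bb=cv2.boundingRect(k)
        print(nm,n,np.round(e[0],1),np.round(e[1],1),a,bb,"plane mid",plane(c,n,e[0],z/2).round(4))
    print("TRI",tri(*R).round(4))
# scene bearing-tray corners at rim
c=w["image"][130:170,320:365]; t=s["image"][232:266,345:378]
cv2.imwrite("pics/bolt.png",np.hstack([cv2.resize(c,(400,356),interpolation=cv2.INTER_CUBIC),cv2.resize(t,(346,356),interpolation=cv2.INTER_CUBIC)])[:,:,::-1])
```

```text
bl wrist [240.3 136.7] [53.5 54.1] 2272.5 (213, 110, 55, 55) plane mid [ 0.4513 -0.376   0.0095]
bl scene [320.1 272.6] [25.4 27.6] 547.5 (307, 260, 28, 26) plane mid [ 0.4542 -0.3736  0.0095]
TRI [ 0.4518 -0.376   0.0131]
bs wrist [231.1  36.9] [34.4 36.2] 976.5 (213, 20, 37, 35) plane mid [ 0.4395 -0.2526  0.0065]
bs scene [282.9 247.2] [15.3 17.1] 204.0 (274, 240, 18, 16) plane mid [ 0.4424 -0.2501  0.0065]
TRI [ 0.44   -0.2535  0.0103]
bolt wrist [342.5 149. ] [15.8 22.2] 245.5 (332, 139, 23, 19) plane mid [ 0.5689 -0.3891  0.029 ]
bolt scene [360.3 249.3] [ 7.1 21. ] 85.0 (356, 239, 9, 20) plane mid [ 0.568  -0.3911  0.029 ]
TRI [ 0.5696 -0.3894  0.0268]
```

View pics/bolt.png

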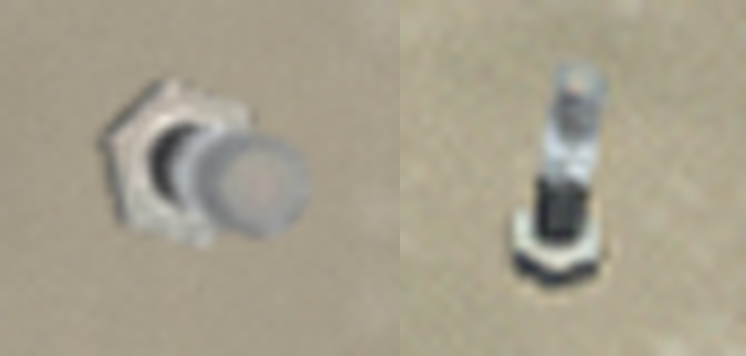

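The crops show the bolt upright at about (0.569,-0.389). I'll pick the large bearing first.

drive_tool --moves '[{"x": 30, "y": -24, "z": 0, "rx": 0, "ry": 0, "rz": 0, "fingers": -1}, {"x": 59, "y": -48, "z": 50, "rx": 0, "ry": 0, "rz": 0, "fingers": -1}, {"x": 59, "y": -48, "z": 100, "rx": 0, "ry": 0, "rz": 0, "fingers": -1}, {"x": 59, "y": -48, "z": 150, "rx": 0, "ry": 0, "rz": 0, "fingers": -1}, {"x": 59, "y": -48, "z": 180, "rx": 0, "ry": 0, "rz": 0, "fingers": -1}, {"x": 59, "y": -48, "z": 180, "rx": 0, "ry": 0, "rz": 0, "fingers": -1}, {"x": 59, "y": -48, "z": 180, "rx": 0, "ry": 0, "rz": 0, "fingers": -1}]'

```text
time_s: 12.32
tool_pos: [0.453, -0.376, 0.0614]
tool_rot: [179.9, 0.1, 90.1]
force: [-0.6, 0.8, 0.5]
grip_width: 0.0871
grasp_force: 0.0
```

Run:
```python
from h import *
w,_=pickle.load(open("w3.pkl","rb")); s=pickle.load(open("d0.pkl","rb"))["scene"]
for p in [(328,18),(447,33)]: print("rimW",plane(w,"wrist",p,.035).round(4))
for p in [(283,197),(320,177),(358,196),(322,218)]: print("rimS",plane(s,"scene",p,.035).round(4))
print("bolt top",tri(ray(w,"wrist",(348.1,150.8)),ray(s,"scene",(362,239.2))).round(4),"head",tri(ray(w,"wrist",(339.7,148)),ray(s,"scene",(359.8,254.9))).round(4))
```

```text
rimW [ 0.5516 -0.238   0.035 ]
rimW [ 0.6997 -0.2382  0.035 ]
rimS [ 0.5504 -0.1159  0.035 ]
rimS [ 0.698  -0.1077  0.035 ]
rimS [ 0.7156 -0.2441  0.035 ]
rimS [ 0.572  -0.2517  0.035 ]
bolt top [ 0.5695 -0.3896  0.0599] head [ 0.5701 -0.3896  0.0077]
```

drive_tool --moves '[{"x": 0, "y": -1, "z": 30, "rx": 0, "ry": 0, "rz": 0, "fingers": -1}, {"x": 0, "y": -1, "z": 47, "rx": 0, "ry": 0, "rz": 0, "fingers": -1}, {"x": 0, "y": -1, "z": 47, "rx": 0, "ry": 0, "rz": 0, "fingers": -1}, {"x": 0, "y": -1, "z": 47, "rx": 0, "ry": 0, "rz": 0, "fingers": 1}, {"x": 0, "y": -1, "z": 47, "rx": 0, "ry": 0, "rz": 0, "fingers": 1}, {"x": 0, "y": -1, "z": 47, "rx": 0, "ry": 0, "rz": 0, "fingers": 1}, {"x": 0, "y": -1, "z": 47, "rx": 0, "ry": 0, "rz": 0, "fingers": 1}]' --force 40

```text
time_s: 13.2
tool_pos: [0.4513, -0.3764, 0.0133]
tool_rot: [179.9, 0.0, 90.0]
force: [0.9, 0.8, 1.5]
grip_width: 0.061
grasp_force: 40.0
```

drive_tool --moves '[{"x": 0, "y": 0, "z": -30, "rx": 0, "ry": 0, "rz": 0, "fingers": 1}, {"x": 0, "y": 0, "z": -80, "rx": 0, "ry": 0, "rz": 0, "fingers": 1}, {"x": 20, "y": 20, "z": -130, "rx": 0, "ry": 0, "rz": 0, "fingers": 1}, {"x": 50, "y": 60, "z": -170, "rx": 0, "ry": 0, "rz": 0, "fingers": 1}, {"x": 80, "y": 110, "z": -190, "rx": 0, "ry": 0, "rz": 0, "fingers": 1}, {"x": 96, "y": 160, "z": -190, "rx": 0, "ry": 0, "rz": 0, "fingers": 1}, {"x": 96, "y": 160, "z": -190, "rx": 0, "ry": 0, "rz": 0, "fingers": 1}, {"x": 96, "y": 160, "z": -190, "rx": 0, "ry": 0, "rz": 0, "fingers": 1}]'

```text
time_s: 14.2
tool_pos: [0.6094, -0.2804, 0.2011]
tool_rot: [-179.8, -0.0, 90.0]
force: [-0.3, -0.9, -2.9]
grip_width: 0.0612
grasp_force: 40.0
```

Run:
```python
from h import *
from cell import vision,sensors
o=sensors.get_obs(); print(o["tool_pos"],o["grip_width"],o["grasp_force"])
w=vision.read_camera("wrist"); pickle.dump(w,open("w4.pkl","wb")); cv2.imwrite("pics/w4.png",w["image"][:,:,::-1])
```

```text
[ 0.60936438 -0.28044725  0.20110102] 0.06118928994331501 39.99847769737244
```

View pics/w4.png

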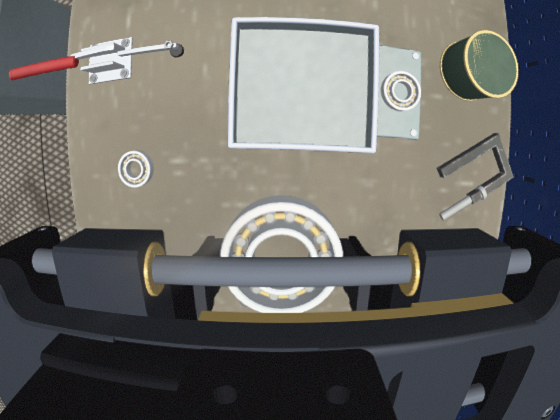

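The bearing tray's rim corners are at (233,18), (378,24), (376,152) and (230,147). The bearing is held level at (283,255) and the small bearing is at (134,169).

Run:
```python
from h import *
w=pickle.load(open("w4.pkl","rb")); w3,_=pickle.load(open("w3.pkl","rb"))
P=np.array([plane(w,"wrist",p,.035) for p in [(233,18),(378,24),(376,152),(230,147)]]); print(P.round(4),P.mean(0).round(4))
print("rim tri",tri(ray(w,"wrist",(230,147)),ray(w3,"wrist",(328,18))).round(4),tri(ray(w,"wrist",(376,152)),ray(w3,"wrist",(447,33))).round(4))
Q=[]
for c,r in((w,22),(w3,24)):
    k,_,a=blob(c,around(c,"wrist",(.44,-.253,.007),r),33); e=cv2.fitEllipse(k); Q.append(ray(c,"wrist",e[0])); print(plane(c,"wrist",e[0],.0065).round(4),a)
print("bs",tri(*Q).round(4))
```

```text
[[ 0.5604 -0.0983  0.035 ]
 [ 0.7069 -0.1005  0.035 ]
 [ 0.7045 -0.2349  0.035 ]
 [ 0.5579 -0.2314  0.035 ]] [ 0.6324 -0.1663  0.035 ]
rim tri [ 0.5546 -0.2318  0.0174] [ 0.7064 -0.2349  0.0249]
[ 0.4396 -0.2532  0.0065] 1055.0
[ 0.4395 -0.2526  0.0065] 976.5
bs [ 0.4398 -0.253   0.0074]
```

drive_tool --moves '[{"x": 45, "y": 11, "z": 20, "rx": 0, "ry": 0, "rz": 0, "fingers": 1}, {"x": 87, "y": 21, "z": 60, "rx": 0, "ry": 0, "rz": 0, "fingers": 1}, {"x": 87, "y": 21, "z": 110, "rx": 0, "ry": 0, "rz": 0, "fingers": 1}, {"x": 87, "y": 21, "z": 150, "rx": 0, "ry": 0, "rz": 0, "fingers": 1}, {"x": 87, "y": 21, "z": 175, "rx": 0, "ry": 0, "rz": 0, "fingers": 1}, {"x": 87, "y": 21, "z": 183, "rx": 0, "ry": 0, "rz": 0, "fingers": 1}, {"x": 87, "y": 21, "z": 183, "rx": 0, "ry": 0, "rz": 0, "fingers": 1}, {"x": 87, "y": 21, "z": 183, "rx": 0, "ry": 0, "rz": 0, "fingers": 1}]'

```text
time_s: 15.25
tool_pos: [0.6326, -0.1939, 0.0214]
tool_rot: [179.8, 0.0, 90.0]
force: [0.2, -0.2, -2.3]
grip_width: 0.061
grasp_force: 40.0
```

drive_tool --moves '[{"x": 0, "y": 0, "z": 3, "rx": 0, "ry": 0, "rz": 0, "fingers": 1}, {"x": 0, "y": 0, "z": 4, "rx": 0, "ry": 0, "rz": 0, "fingers": 1}, {"x": 0, "y": 0, "z": 4, "rx": 0, "ry": 0, "rz": 0, "fingers": -0.7}, {"x": 0, "y": 0, "z": 4, "rx": 0, "ry": 0, "rz": 0, "fingers": -0.7}, {"x": 0, "y": 0, "z": 4, "rx": 0, "ry": 0, "rz": 0, "fingers": -0.7}, {"x": 0, "y": 0, "z": -30, "rx": 0, "ry": 0, "rz": 0, "fingers": -0.7}, {"x": 0, "y": 0, "z": -90, "rx": 0, "ry": 0, "rz": 0, "fingers": -0.6}, {"x": -20, "y": -50, "z": -120, "rx": 0, "ry": 0, "rz": 0, "fingers": -0.5}, {"x": -40, "y": -105, "z": -120, "rx": 0, "ry": 0, "rz": 0, "fingers": -0.5}, {"x": -60, "y": -155, "z": -110, "rx": 0, "ry": 0, "rz": 0, "fingers": -0.5}, {"x": -60, "y": -192, "z": -80, "rx": 0, "ry": 0, "rz": 0, "fingers": -0.5}, {"x": -60, "y": -192, "z": -40, "rx": 0, "ry": 0, "rz": 0, "fingers": -0.5}, {"x": -60, "y": -192, "z": -40, "rx": 0, "ry": 0, "rz": 0, "fingers": -0.5}, {"x": -60, "y": -192, "z": -40, "rx": 0, "ry": 0, "rz": 0, "fingers": -0.5}]'

```text
time_s: 17.0
tool_pos: [0.4409, -0.2533, 0.0608]
tool_rot: [179.9, 0.0, 90.0]
force: [0.3, 0.4, 0.2]
grip_width: 0.0655
grasp_force: 0.0
```

drive_tool --moves '[{"x": 0, "y": -1, "z": 30, "rx": 0, "ry": 0, "rz": 0, "fingers": -0.5}, {"x": 0, "y": -1, "z": 48, "rx": 0, "ry": 0, "rz": 0, "fingers": -0.5}, {"x": 0, "y": -1, "z": 48, "rx": 0, "ry": 0, "rz": 0, "fingers": -0.5}, {"x": 0, "y": -1, "z": 48, "rx": 0, "ry": 0, "rz": 0, "fingers": 1}, {"x": 0, "y": -1, "z": 48, "rx": 0, "ry": 0, "rz": 0, "fingers": 1}, {"x": 0, "y": -1, "z": 48, "rx": 0, "ry": 0, "rz": 0, "fingers": 1}, {"x": 0, "y": -1, "z": 48, "rx": 0, "ry": 0, "rz": 0, "fingers": 1}, {"x": 0, "y": -1, "z": 48, "rx": 0, "ry": 0, "rz": 0, "fingers": 1}]' --force 30

```text
time_s: 18.0
tool_pos: [0.4392, -0.2534, 0.0123]
tool_rot: [179.9, 0.0, 90.0]
force: [-0.9, -0.0, 5.7]
grip_width: 0.0409
grasp_force: 30.0
```

drive_tool --moves '[{"x": 0, "y": 0, "z": -40, "rx": 0, "ry": 0, "rz": 0, "fingers": 1}, {"x": 0, "y": 0, "z": -90, "rx": 0, "ry": 0, "rz": 0, "fingers": 1}, {"x": 20, "y": 50, "z": -125, "rx": 0, "ry": 0, "rz": 0, "fingers": 1}, {"x": 50, "y": 100, "z": -125, "rx": 0, "ry": 0, "rz": 0, "fingers": 1}, {"x": 90, "y": 145, "z": -125, "rx": 0, "ry": 0, "rz": 0, "fingers": 1}, {"x": 123, "y": 180, "z": -110, "rx": 0, "ry": 0, "rz": 0, "fingers": 1}, {"x": 123, "y": 193, "z": -70, "rx": 0, "ry": 0, "rz": 0, "fingers": 1}, {"x": 123, "y": 193, "z": -25, "rx": 0, "ry": 0, "rz": 0, "fingers": 1}, {"x": 123, "y": 193, "z": -8, "rx": 0, "ry": 0, "rz": 0, "fingers": 1}, {"x": 123, "y": 193, "z": -8, "rx": 0, "ry": 0, "rz": 0, "fingers": 1}, {"x": 123, "y": 193, "z": -8, "rx": 0, "ry": 0, "rz": 0, "fingers": 1}]'

```text
time_s: 19.38
tool_pos: [0.6325, -0.1305, 0.0208]
tool_rot: [179.9, 0.0, 90.0]
force: [0.8, -0.9, -0.6]
grip_width: 0.041
grasp_force: 30.0
```

drive_tool --moves '[{"x": 0, "y": 0, "z": 4, "rx": 0, "ry": 0, "rz": 0, "fingers": 1}, {"x": 0, "y": 0, "z": 4, "rx": 0, "ry": 0, "rz": 0, "fingers": 1}, {"x": 0, "y": 0, "z": 4, "rx": 0, "ry": 0, "rz": 0, "fingers": -0.3}, {"x": 0, "y": 0, "z": 4, "rx": 0, "ry": 0, "rz": 0, "fingers": -0.3}, {"x": 0, "y": 0, "z": 4, "rx": 0, "ry": 0, "rz": 0, "fingers": -0.3}, {"x": 0, "y": 0, "z": -30, "rx": 0, "ry": 0, "rz": 0, "fingers": -0.3}, {"x": 0, "y": 0, "z": -90, "rx": 0, "ry": 0, "rz": 0, "fingers": -0.2}, {"x": 0, "y": 0, "z": -150, "rx": 0, "ry": 0, "rz": 0, "fingers": -0.2}, {"x": -50, "y": -15, "z": -180, "rx": 0, "ry": 0, "rz": 0.18, "fingers": -0.2}, {"x": -100, "y": -30, "z": -180, "rx": 0, "ry": 0, "rz": 0.36, "fingers": -0.2}, {"x": -150, "y": -50, "z": -180, "rx": 0, "ry": 0, "rz": 0.54, "fingers": -0.2}, {"x": -150, "y": -50, "z": -180, "rx": 0, "ry": 0, "rz": 0.54, "fingers": -0.2}]'

```text
time_s: 20.88
tool_pos: [0.5782, -0.2871, 0.2]
tool_rot: [179.9, 0.2, 58.4]
force: [0.3, -0.4, -0.3]
grip_width: 0.0523
grasp_force: 0.0
```

Run:
```python
from h import *
from cell import vision,sensors
o=sensors.get_obs(); print(o["tool_pos"],o["tool_rot"],o["qpos"].round(0))
w3,_=pickle.load(open("w3.pkl","rb"))
s=vision.read_camera("scene"); i=cv2.resize(s["image"][120:320,180:480],(750,500),interpolation=cv2.INTER_CUBIC); cv2.imwrite("pics/s5.png",i[:,:,::-1]); pickle.dump(s,open("s5.pkl","wb"))
for z in(0,.08): print(plane(w3,"wrist",(440,170),z).round(3),plane(s,"scene",(412,310),z).round(3),plane(s,"scene",(407,230),z).round(3))
```

```text
[ 0.5782498  -0.28713132  0.19998831] [179.93659832   0.22429397  58.44783897] [17. 19.  9. 87. -3. 75. -5.]
[ 0.71  -0.413  0.   ] [ 0.541 -0.571  0.   ] [ 0.742 -0.399  0.   ]
[ 0.667 -0.404  0.08 ] [ 0.478 -0.601  0.08 ] [ 0.658 -0.448  0.08 ]
```

View pics/s5.png

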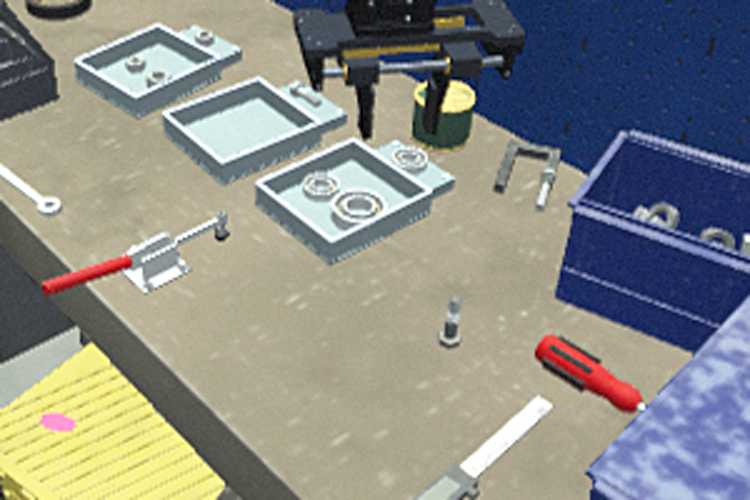

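Both bearings and both nuts lie flat and separate in their trays. The bolt stands at (452,320) in the crop with the bin to its right, so I'll turn the gripper to close along y.

drive_tool --moves '[{"x": -15, "y": 8, "z": 0, "rx": 0, "ry": 0, "rz": 0.18, "fingers": -0.2}, {"x": -35, "y": 16, "z": 0, "rx": 0, "ry": 0, "rz": 0.36, "fingers": -0.2}, {"x": -55, "y": 24, "z": 0, "rx": 0, "ry": 0, "rz": 0.54, "fingers": -0.2}, {"x": -70, "y": 32, "z": 0, "rx": 0, "ry": 0, "rz": 0.72, "fingers": -0.2}, {"x": -85, "y": 40, "z": 20, "rx": 0, "ry": 0, "rz": 0.9, "fingers": -0.2}, {"x": -100, "y": 46, "z": 50, "rx": 0, "ry": 0, "rz": 1.03, "fingers": -0.2}, {"x": -100, "y": 46, "z": 90, "rx": 0, "ry": 0, "rz": 1.03, "fingers": -0.2}, {"x": -100, "y": 46, "z": 100, "rx": 0, "ry": 0, "rz": 1.03, "fingers": -0.2}, {"x": -100, "y": 46, "z": 100, "rx": 0, "ry": 0, "rz": 1.03, "fingers": -0.2}]'

```text
time_s: 22.05
tool_pos: [0.5705, -0.388, 0.0994]
tool_rot: [-179.9, 0.0, 0.2]
force: [1.1, 0.2, 1.1]
grip_width: 0.0523
grasp_force: 0.0
```

drive_tool --moves '[{"x": 0, "y": 1, "z": 35, "rx": 0, "ry": 0, "rz": 0, "fingers": -0.2}, {"x": 0, "y": 1, "z": 60, "rx": 0, "ry": 0, "rz": 0, "fingers": -0.2}, {"x": 0, "y": 1, "z": 71, "rx": 0, "ry": 0, "rz": 0, "fingers": -0.2}, {"x": 0, "y": 1, "z": 71, "rx": 0, "ry": 0, "rz": 0, "fingers": -0.2}, {"x": 0, "y": 1, "z": 71, "rx": 0, "ry": 0, "rz": 0, "fingers": 0.5}, {"x": 0, "y": 1, "z": 71, "rx": 0, "ry": 0, "rz": 0, "fingers": 0.6}, {"x": 0, "y": 1, "z": 71, "rx": 0, "ry": 0, "rz": 0, "fingers": 0.7}, {"x": 0, "y": 1, "z": 71, "rx": 0, "ry": 0, "rz": 0, "fingers": 0.8}, {"x": 0, "y": 1, "z": 71, "rx": 0, "ry": 0, "rz": 0, "fingers": 1}, {"x": 0, "y": 1, "z": 71, "rx": 0, "ry": 0, "rz": 0, "fingers": 1}, {"x": 0, "y": 1, "z": 71, "rx": 0, "ry": 0, "rz": 0, "fingers": 1}]' --force 25

```text
time_s: 23.42
tool_pos: [0.5697, -0.3904, 0.0287]
tool_rot: [-180.0, -0.0, 0.1]
force: [-0.3, -0.2, 0.1]
grip_width: 0.0112
grasp_force: 25.0
```

drive_tool --moves '[{"x": 0, "y": 0, "z": -30, "rx": 0, "ry": 0, "rz": 0, "fingers": 1}, {"x": 0, "y": 0, "z": -80, "rx": 0, "ry": 0, "rz": 0, "fingers": 1}, {"x": 0, "y": 0, "z": -130, "rx": 0, "ry": 0, "rz": 0, "fingers": 1}, {"x": 5, "y": -30, "z": -150, "rx": 0, "ry": 0, "rz": 0, "fingers": 1}, {"x": 15, "y": -80, "z": -150, "rx": 0, "ry": 0, "rz": 0, "fingers": 1}, {"x": 25, "y": -135, "z": -150, "rx": 0, "ry": 0, "rz": 0, "fingers": 1}, {"x": 35, "y": -190, "z": -150, "rx": 0, "ry": 0, "rz": 0, "fingers": 1}, {"x": 45, "y": -245, "z": -150, "rx": 0, "ry": 0, "rz": 0, "fingers": 1}, {"x": 55, "y": -300, "z": -150, "rx": 0, "ry": 0, "rz": 0, "fingers": 1}, {"x": 60, "y": -350, "z": -150, "rx": 0, "ry": 0, "rz": 0, "fingers": 1}, {"x": 60, "y": -390, "z": -150, "rx": 0, "ry": 0, "rz": 0, "fingers": 1}, {"x": 60, "y": -408, "z": -150, "rx": 0, "ry": 0, "rz": 0, "fingers": 1}, {"x": 60, "y": -408, "z": -110, "rx": 0, "ry": 0, "rz": 0, "fingers": 1}, {"x": 60, "y": -408, "z": -65, "rx": 0, "ry": 0, "rz": 0, "fingers": 1}, {"x": 60, "y": -408, "z": -30, "rx": 0, "ry": 0, "rz": 0, "fingers": 1}, {"x": 60, "y": -408, "z": -12, "rx": 0, "ry": 0, "rz": 0, "fingers": 1}, {"x": 60, "y": -408, "z": -8, "rx": 0, "ry": 0, "rz": 0, "fingers": 1}, {"x": 60, "y": -408, "z": -8, "rx": 0, "ry": 0, "rz": 0, "fingers": 1}, {"x": 60, "y": -408, "z": -8, "rx": 0, "ry": 0, "rz": 0, "fingers": 1}]'

```text
time_s: 25.8
tool_pos: [0.6306, 0.0175, 0.0383]
tool_rot: [-180.0, -0.2, 0.0]
force: [-0.6, -0.4, 0.5]
grip_width: 0.0113
grasp_force: 25.0
```

drive_tool --moves '[{"x": 0, "y": 0, "z": 4, "rx": 0, "ry": 0, "rz": 0, "fingers": 1}, {"x": 0, "y": 0, "z": 5, "rx": 0, "ry": 0, "rz": 0, "fingers": 1}, {"x": 0, "y": 0, "z": 6, "rx": 0, "ry": 0, "rz": 0, "fingers": 1}, {"x": 0, "y": 0, "z": 6, "rx": 0, "ry": 0, "rz": 0, "fingers": 1}, {"x": 0, "y": 0, "z": 6, "rx": 0, "ry": 0, "rz": 0, "fingers": 1}]'

```text
time_s: 26.42
tool_pos: [0.6299, 0.0176, 0.0325]
tool_rot: [-180.0, -0.1, 0.1]
force: [-3.7, 0.6, 8.3]
grip_width: 0.0112
grasp_force: 25.0
```

Contact with the floor (8 N up). I'll open gently and retreat.

drive_tool --moves '[{"x": 0, "y": 0, "z": 5.5, "rx": 0, "ry": 0, "rz": 0, "fingers": 0.6}, {"x": 0, "y": 0, "z": 5.5, "rx": 0, "ry": 0, "rz": 0, "fingers": 0.4}, {"x": 0, "y": 0, "z": 5.5, "rx": 0, "ry": 0, "rz": 0, "fingers": 0.1}, {"x": 0, "y": 0, "z": 5.5, "rx": 0, "ry": 0, "rz": 0, "fingers": 0.0}, {"x": 0, "y": 0, "z": 5.5, "rx": 0, "ry": 0, "rz": 0, "fingers": 0.0}, {"x": 0, "y": 0, "z": -20, "rx": 0, "ry": 0, "rz": 0, "fingers": 0.0}, {"x": 0, "y": 0, "z": -60, "rx": 0, "ry": 0, "rz": 0, "fingers": 0.0}, {"x": 0, "y": 0, "z": -120, "rx": 0, "ry": 0, "rz": 0, "fingers": 0.0}, {"x": 0, "y": 0, "z": -180, "rx": 0, "ry": 0, "rz": 0, "fingers": 0.0}, {"x": -60, "y": 40, "z": -200, "rx": 0, "ry": 0, "rz": 0, "fingers": 0.0}, {"x": -120, "y": 60, "z": -200, "rx": 0, "ry": 0, "rz": 0, "fingers": 0.0}, {"x": -120, "y": 60, "z": -200, "rx": 0, "ry": 0, "rz": 0, "fingers": 0.0}, {"x": -120, "y": 60, "z": -200, "rx": 0, "ry": 0, "rz": 0, "fingers": 0.0}]'

```text
time_s: 28.05
tool_pos: [0.5094, -0.0426, 0.2312]
tool_rot: [-180.0, -0.1, 0.0]
force: [-0.2, 0.6, -0.5]
grip_width: 0.0438
grasp_force: 0.0
```

Run:
```python
from h import *
from cell import vision
s=vision.read_camera("scene"); t=vision.read_camera("side")
a=cv2.resize(s["image"][120:240,160:370],(700,400),interpolation=cv2.INTER_CUBIC)
b=cv2.resize(t["image"][120:320,100:320],(220,200))
cv2.imwrite("pics/s6.png",np.hstack([a[:,:580],np.vstack([b,np.zeros((200,220,3),np.uint8)])])[:,:,::-1])
```

```text
(no output)
```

View pics/s6.png

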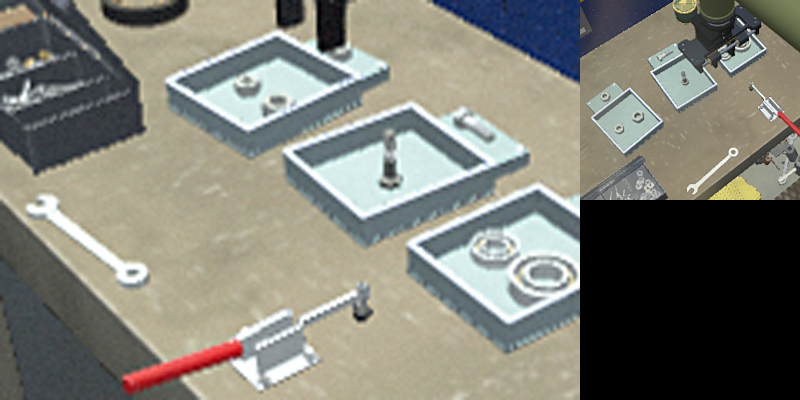

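The bolt stands upright in its tray at (390,160), and the nuts and bearings lie flat in theirs. The wrench hasn't moved and the arm is clear of everything.

```bash
python3 -c "
from cell import workorder
print(workorder.sign_off())"
```

```text
the job is handed in; nothing more can be done
None
```

The job is handed in: in the last pictures both bearings and both nuts lie flat in their trays and the bolt stands on its head in its tray, the wrench looks unmoved, and the caliper, out of frame in the last crop, was never approached at bench height; sign-off returned no verdict.

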